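Load the drip rail and bolt its gate

ROBOT

A 6-joint arm with a two-finger parallel gripper is mounted at the origin on the work surface. World frame = base frame: x ahead of the robot, y to its left, z up, the work surface at z = 0. Lengths are in m, angles in degrees, forces in N, time in s.
With the tool pointing down it reaches from about 0.4 to 0.825 m from the base axis. Payload 7 kg.
Tool frame: the origin (TCP) lies between the finger pads, 19 mm behind the fingertips; this is the grasp point; z points along the fingers, y is the line along which they close (so a half turn about z gives the same grasp; the last joint's range is limited). The gripper opens to 88 mm and grips with 3 to 60 N. Pads are 19 mm wide; open, the fingers measure 130 mm over their backs; the gripper's body (78 mm by 193 mm) begins 47 mm behind the grasp point.
Start: joints at [-57.519, 20.546, 0.682, 0, -70.136, -16.507], TCP at [0.186, -0.649, 0.245] pointing down, gripper open.
Joint ranges: [-176.03, 176.03], [-82.01, 121.73], [-58.28, 71.71], [-173.87, 95.51], [-174.79, -0.11], [-173.66, 173.66]. Speed limits (degrees/s): [136.94, 136.94, 172.46, 180, 180, 180].

INTERFACE

Orientations are given as [roll, pitch, yaw] about the fixed x, y, z axes, in that order (R = Rz(yaw) Ry(pitch) Rx(roll)).
In Python, from plant import ctrl gives the robot as it stands. The module is installed in compiled form; this text tells all that it offers.
- The arm moves only by the shell command python3 -m creep 'ROWS'. ROWS is JSON, a list of rows, each an object with "grip": the closure, from 0 (fully open) to 1 (shut); "delta_pos": the shift along the tool's x, y, z scaled (see below), a list of three; "rotation": the turn, a rotation vector about the tool's x, y, z scaled (see below), a list of three. A call has 1 to 5 rows; each row is the pose to reach, as a shift and turn from the pose commanded when the call began, along the tool's axes at that moment; what a row does not reach only later rows make up. The controller multiplies each number of a shift by 10 cm and each number of a turn by pi/2 rad. A row lasts 1/10 s, in which the tool goes at most 50 mm and 8.59 degrees, less where a joint would pass 70% of its speed; a pose out of reach is approached as far as the arm can. A call with a number of a shift or a turn outside -1 to 1 is refused whole. A call with a gripper value outside its range is refused whole. The fingers move at their own pace and stop on an object; the grip force is fixed at half the most. Time passes only in rows, so rows that repeat a pose let the fingers close. It gives the time, the measured TCP pose, the force, the opening and the grip force at its end, in the units of the state.
- ctrl.get_obs(): the state, without advancing time (a new reading comes with each control period).
- ctrl.snapshot(name): name is "scene" or "top"; returns a dict with "color" (480x640x3 uint8, red, green, blue), "intrinsics" (3x3 intrinsics, pixels), "distortion" ([k1, k2, p1, p2, k3] as OpenCV has them; the pictures are not rectified), "R" (3x3) and "t" (3): a world point X has camera coordinates R X + t. Camera axes: x right, y down, z forward; pixel columns grow to the right and rows downward; lengths in m; the calibration is good to about 2 mm. A picture is of the moment at which its call begins. There is no depth.
- ctrl.close_job(): hands the job in; it is judged then, once.
The state is a dict: "clock": time; "joint_pos": joint angles; "qvel": joint speeds; "tau": joint torques, N m; "tool_pos": TCP position; "orientation": TCP orientation; "force": force on the tool from outside, world axes, zero at the start; "moment": the same for the moment, N m; "opening": finger opening in m; "gripper_force": force on a finger pad.
Only numpy, scipy, OpenCV 4.12 (cv2) and the standard library are available. Lean on these libraries where they do the work, as an engineer would, in place of code of your own. Each camera call takes 0.05 s, during which the arm holds its last target. There are 200 camera calls.

TASK

Draw the gate bolt right back, hang every hook carrier standing on the bench on the rail's open loading end, and slide each one through the gate until it is wholly past the black band, on the stop side. When all of them hang freely there, shoot the bolt fully home into its keeper. Leave the jar, the bowl and the spanner where they are.

Things in the scene. Friction and masses are not known exactly. Their poses are not given: they have to be found in the camera images.
- drip_rail: Fixed drip-rail stand. Origin: centre of its base, z = 0. Its y axis runs along the rail from the loading end to the stop; its x axis crosses the rail, away from the robot (yaw within 0.1 rad). Rail: round bar, 14 mm diameter, axis at x = 0, z = 181 mm, y = -255 to +255 mm. Base plate 4 mm thick, 150 by 560 mm. End post at y = -262 mm, 30 mm wide, 192 mm high.
- loading (a point): Middle of the open loading stretch, on the rail axis at rail y = -145 mm; the stretch is free from y = -250 to -45 mm. A hung carrier has its origin on the rail line, 18 mm above the bench. To hook one on, carry it about 45 mm higher than that, bring it in -x until the hook is over the rail, and lower it.
- gate (a point): Centre of the gate, rail y = -35 mm, z = 181 mm: two posts, 90 mm clear between (x = -45 to +45 mm), 16 mm thick in y, 201 mm high (bolt fittings to 220 mm). From here to the stop clear guard walls, 126 mm high, line both sides with the same 90 mm between, so carriers get in only by sliding along the rail through the gate.
- mark (a point): Centre of the black band, 8 mm wide, round the rail just past the gate: on the rail axis at rail y = 0. Four carriers side by side (4 x 54 mm) fit between it and the stop.
- stop_face (a point): Point on the rail axis at the face of the grey stop plate (rail y = +243 mm) that ends the rail; the plate is 110 mm wide and 228 mm high.
- gate_bolt (a joint): Travel in m of the steel barrel bolt across the gate: 0 = shut, tip home in the keeper on the far post; 0.09 = drawn right back towards the robot (rail -x). Starts at 0 to 0.03. Stays where left, friction 1.5 N. Bar 10 mm diameter, 115 mm long, axis at rail y = -35 mm, z = 208 mm, the height of the carriers' grip tabs, which it blocks until drawn.
- bolt_knob (a point): The bolt's upright round knob, 14 mm diameter, top at z = 255 mm: this point is on its axis at z = 240 mm, a good TCP height to pinch it from above across rail x. Moves with the bolt: rail x = +27.5 mm when shut, -62.5 mm when drawn; rail y = -35 mm.
- carrier_1: Metal hook carrier with a round silver motor; may be absent. All carriers are alike but for the load (top at most z = 86 mm): 215 mm tall, 0.4 to 0.65 kg, start upright on the bench on the +x side of the rail, x axis within 0.4 rad of the rail's. Origin: centre of the underside of the foot plate, 70 (x) by 54 (y) by 12 mm; z up, y along the rail when hung.
- carrier_2: Carrier, same frame and sizes as carrier_1, with a dark gear pair; may be absent. Hook of all carriers: back strap 4 mm thick, 50 mm wide (y), rises at x = +14 mm to a shallow roof (underside apex z = 171 mm) and a lip at x = -14 mm that ends at z = 140 mm. Hook gap 24 mm; it opens downwards, its throat (below the lip, above the load) to -x.
- carrier_3: Carrier, same frame and sizes as carrier_1, with a copper-coloured armature; may be absent. Grip tab of all carriers: an upright flat on top of the hook roof at x = 0, 6 mm thick in x, 50 mm wide in y, from z = 172 to 215 mm; grip it from above across x with the TCP at z = 195 mm.
- carrier_4: Carrier, same frame and sizes as carrier_1, with a grey gearbox block; may be absent.
- flux_jar: White jar, 66 mm diameter, 100 mm tall, origin under its centre. Bystander.
- bowl: Yellow plastic bowl, 110 mm diameter, 45 mm tall, origin under its centre. Bystander.
- spanner: Steel spanner lying flat on the bench, about 180 mm long. Bystander.
Things that resemble listed ones, but are neither listed nor needed, are in the scene too. Leave any blue look-alike of the carrier_4 alone. Leave any purple look-alike of the carrier_2 alone.

How it is judged (in metres and radians):
On the way, in this order (a step that is already met when the one before it is completed fails the run):
1. the bolt has been drawn back, clear of the gate (at least 80 of its 90 mm) (value of joint gate_bolt above 0.08 m), for 0.2 s.
2. every carrier hangs on the rail, wholly past the black band (y of carrier_1 in the frame of drip_rail between 0.022 and 0.225 m and x of carrier_1 in the frame of drip_rail between -0.018 and 0.018 m and height (world z) of carrier_1 between 0.011 and 0.028 m and angle between each of carrier_1, carrier_2, carrier_3, carrier_4's own z axis and vertical below 0.15 rad and y of carrier_2 in the frame of drip_rail between 0.022 and 0.225 m and x of carrier_2 in the frame of drip_rail between -0.018 and 0.018 m and height (world z) of carrier_2 between 0.011 and 0.028 m and y of carrier_3 in the frame of drip_rail between 0.022 and 0.225 m and x of carrier_3 in the frame of drip_rail between -0.018 and 0.018 m and height (world z) of carrier_3 between 0.011 and 0.028 m and y of carrier_4 in the frame of drip_rail between 0.022 and 0.225 m and x of carrier_4 in the frame of drip_rail between -0.018 and 0.018 m and height (world z) of carrier_4 between 0.011 and 0.028 m), for 0.2 s.
At the end, for the whole second after the job is handed in: Every carrier present hangs at rest from the rail (origin 11 to 28 mm above the bench, within 18 mm of the rail line, upright within 0.15 rad) wholly past the centre of the black band (origin more than 22 mm beyond it, towards the stop), and the bolt is home within 7 mm (all of step 2 and linear speed of each of carrier_1, carrier_2, carrier_3, carrier_4 below 0.03 m/s and value of joint gate_bolt below 0.007 m); the robot touches nothing.
It fails at once if the jar, the bowl or the spanner was moved more than 30 mm (distance of any of flux_jar, bowl, spanner from where it was at the start of the episode above 0.03 m).
Of carrier_1, carrier_2, carrier_3, carrier_4 only 2 to 4 are there at a start; the rules pass over those that are not, and their reading is None.
At some moment in a run one of carrier_1, carrier_2, carrier_3, carrier_4 may be knocked a few centimetres aside while the robot is not near it.
It also fails if it takes over 210 s, if anything falls off the work surface, if the arm or the gripper's body presses on something with over 40 N, if the wrist force passes 120 N, or if a joint passes its speed limit or range.

## Working session

There is one attempt and no reset: what is moved stays moved. The work goes in short steps, Python scripts to look and compute and a shell command to move; the robot and the scene stay as the last step left them, time stands still between calls to the robot, and variables do not carry over. Pictures are saved under pics/ and viewed, at most 17 in all, crops included, and the job is handed in when it is done.

```bash
mkdir -p pics; cat > h.py <<'E'
import numpy as np, cv2, json
from plant import ctrl
def snap(n,f=None):
    s=ctrl.snapshot(n)
    if f: cv2.imwrite(f'pics/{f}.png',s['color'][:,:,::-1])
    return s
def ray(s,p):
    u=cv2.undistortPoints(np.array([[p]],float),np.array(s['intrinsics'],float),np.array(s['distortion'],float))[0,0]
    R=np.array(s['R']);t=np.array(s['t'])
    return -R.T@t, R.T@np.array([u[0],u[1],1])
def plane(s,p,z):
    c,d=ray(s,p); return c+d*(z-c[2])/d[2]
def tri(s1,p1,s2,p2):
    c1,d1=ray(s1,p1);c2,d2=ray(s2,p2)
    a=np.linalg.lstsq(np.c_[d1,-d2],c2-c1,rcond=None)[0]
    A=c1+a[0]*d1;B=c2+a[1]*d2
    return (A+B)/2,np.linalg.norm(A-B)
def proj(s,X):
    return cv2.projectPoints(np.array(X,float).reshape(-1,1,3),cv2.Rodrigues(np.array(s['R'],float))[0],np.array(s['t'],float),np.array(s['intrinsics'],float),np.array(s['distortion'],float))[0][:,0]
E
python3 - <<'E'
from h import *
for n in('scene','top'):
    s=snap(n,n+'0'); print(n,np.round(-np.array(s['R']).T@s['t'],3),np.round(s['R'],3).tolist())
    np.save(n+'0.npy',s,allow_pickle=True)
print(ctrl.get_obs())
E
```

```text
scene [ 1.091 -0.838  1.081] [[0.845, 0.535, -0.002], [0.373, -0.591, -0.715], [-0.383, 0.603, -0.699]]
top [ 0.401 -0.02   1.214] [[0.012, -1.0, -0.001], [-0.984, -0.012, -0.18], [0.18, 0.004, -0.984]]
{'clock': 0.1, 'joint_pos': array([-5.75197588e+01,  2.05854841e+01,  6.37833230e-01, -1.65512932e-02,
       -7.01347310e+01, -1.65087241e+01]), 'qvel': array([-0.03737228, -0.13759082,  0.2151906 ,  0.12780278, -0.05280834,
       -0.04486776]), 'tau': array([-8.29957389e-04, -5.84165168e+01,  2.93750310e+01,  7.01557383e+00,
        1.01311514e-02, -6.58659746e-05]), 'tool_pos': array([ 0.1856087 , -0.64855103,  0.24453188]), 'orientation': array([ 1.79916592e+02, -8.49302968e-03, -1.64034112e+02]), 'force': array([ 0.12875607,  0.84821605, -0.31339192]), 'moment': array([ 0.00877957, -0.01282388,  0.02697754]), 'gripper_force': 0.0, 'opening': 0.08738710463844539}
```

View pics/scene0.png

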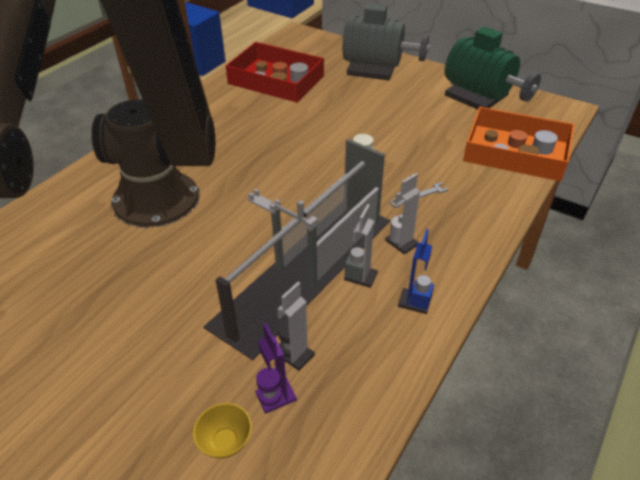

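View pics/top0.png

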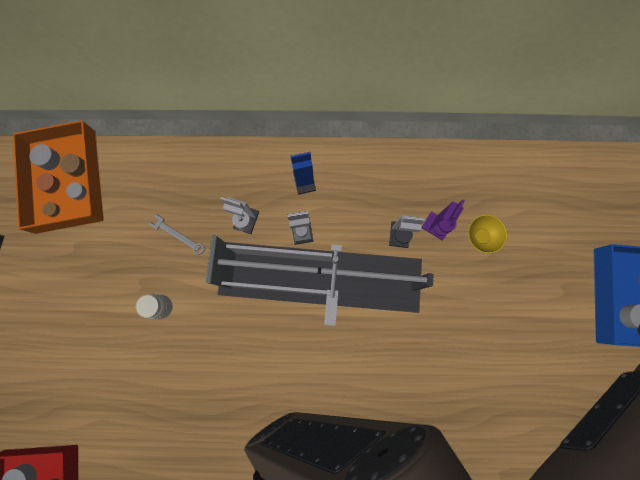

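The top view shows the rail from about (425,280), the loading end, to (215,265), the stop, with the band near (319,270). The bolt plate is at (331,308) and the knob near (335,250). There are three grey carriers near (240,215), (301,228) and (405,232). A blue and a purple look-alike are also there. I'll crop in for more detail.

```bash
python3 - <<'E'
import cv2
a=cv2.imread('pics/top0.png')[180:330,200:450];cv2.imwrite('pics/t1.png',cv2.resize(a,(800,480),interpolation=cv2.INTER_CUBIC))
a=cv2.imread('pics/scene0.png')[140:380,200:460];cv2.imwrite('pics/s1.png',cv2.resize(a,(650,600),interpolation=cv2.INTER_CUBIC))
E
```

```text
(no output)
```

View pics/t1.png

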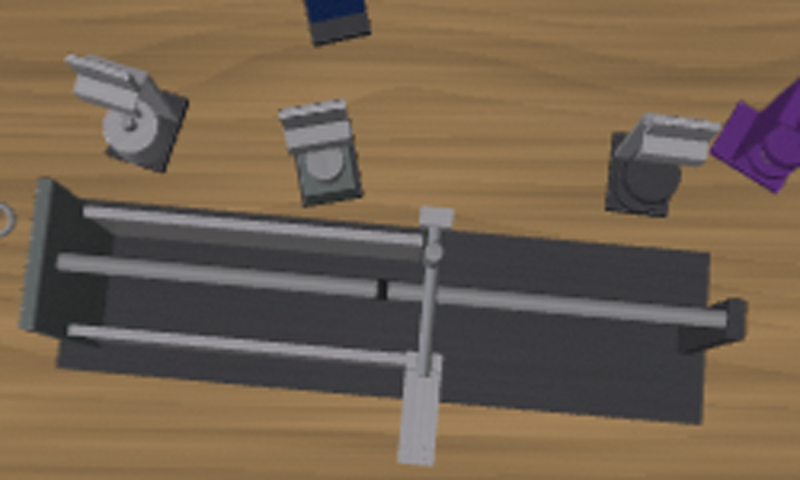

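View pics/s1.png

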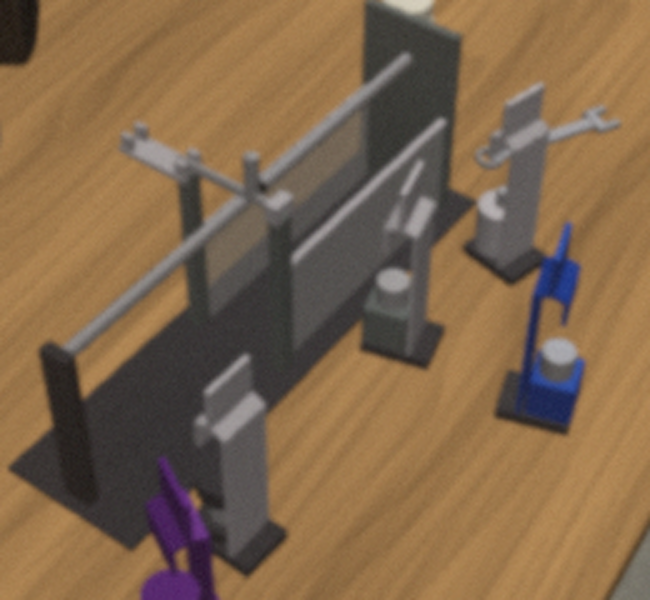

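The top crop shows the knob at crop (433,250), the band at (382,289) and the rail ends at (60,262) and (725,318). The carriers are silver motor (carrier_1, left), gearbox (carrier_4, centre) and dark gear pair (carrier_2, right), with no copper one. In the scene crop the knob top is at (252,158), and the tab tops run (507,103)-(543,86), (402,190)-(420,160) and (205,385)-(250,357).

```bash
cat > m.py <<'E'
from h import *
T=np.load('top0.npy',allow_pickle=True).item();S=np.load('scene0.npy',allow_pickle=True).item()
tp=lambda x,y:((x+.5)/3.2+199.5,(y+.5)/3.2+179.5)
sp=lambda x,y:((x+.5)/2.5+199.5,(y+.5)/2.5+139.5)
E
python3 - <<'E'
from m import *
P={'knob':((433,250),(252,158)),'band':((382,289),(262,188)),
'c1+':((68,58),(543,87)),'c1-':((140,75),(507,104)),
'c4+':((282,110),(421,162)),'c4-':((346,103),(403,190)),
'c2+':((648,117),(249,358)),'c2-':((717,125),(206,386)),
'railstop':((60,262),(408,60)),'railpost':((725,318),(70,347))}
for k,(a,b) in P.items():
    X,e=tri(T,tp(*a),S,sp(*b)); print(k,np.round(X,4),round(e,4), np.round(plane(T,tp(*a),dict(k=.255,b=.188,r=.188).get(k[0],.215)),4))
E
```

```text
knob [ 0.5268 -0.0427  0.253 ] 0.0003 [ 0.5267 -0.0425  0.255 ]
band [ 0.5079 -0.0054  0.1814] 0.0034 [ 0.5059 -0.0066  0.188 ]
c1+ [0.6738 0.2305 0.2111] 0.0005 [0.6725 0.2294 0.215 ]
c1- [0.6605 0.1753 0.2212] 0.0048 [0.6601 0.175  0.215 ]
c4+ [0.6334 0.068  0.2173] 0.0016 [0.6346 0.0687 0.215 ]
c4- [0.6396 0.0218 0.2211] 0.0014 [0.6404 0.0216 0.215 ]
c2+ [ 0.6323 -0.2031  0.2108] 0.0032 [ 0.6325 -0.2013  0.215 ]
c2- [ 0.6251 -0.2516  0.2203] 0.002 [ 0.6271 -0.2522  0.215 ]
railstop [0.5245 0.2359 0.1801] 0.0015 [0.523  0.2335 0.188 ]
railpost [ 0.489  -0.258   0.1902] 0.0051 [ 0.4873 -0.2602  0.188 ]
```

Triangulated: band at (0.506, -0.0066), rail yaw about -4.13°, bolt about 4 mm from shut, and three carriers (1, 2, 4). Next I rotate the tool to align with the rail and raise it, then travel to the knob.

```bash
cat > st.py <<'E'
from h import *
O=np.array([.506,-.0066]);a=-.0722
RX=np.array([np.cos(a),np.sin(a)]);RY=np.array([-np.sin(a),np.cos(a)])
def rl(p): d=np.array(p[:2])-O; return np.array([d@RX,d@RY])
if __name__=='__main__':
    o=ctrl.get_obs(); print('t',round(o['clock'],2),'rail',np.round(rl(o['tool_pos']),4),'z',round(o['tool_pos'][2],4),'rpy',np.round(o['orientation'],2),'F',np.round(o['force'],1),'open',round(o['opening'],4),'g',round(o['gripper_force'],1),'j',np.round(o['joint_pos'],0))
E
c="python3 -m creep"
python3 -m creep '[{"grip":0,"delta_pos":[0,0,-0.5],"rotation":[0,0,-0.388]},{"grip":0,"delta_pos":[0,0,-1],"rotation":[0,0,-0.388]},{"grip":0,"delta_pos":[0,0,-1],"rotation":[0,0,-0.388]},{"grip":0,"delta_pos":[0,0,-1],"rotation":[0,0,-0.388]},{"grip":0,"delta_pos":[0,0,-1],"rotation":[0,0,-0.388]}]'
python3 -m creep '[{"grip":0,"delta_pos":[0,0,0],"rotation":[0,0,-0.388]},{"grip":0,"delta_pos":[0,0,0],"rotation":[0,0,-0.388]},{"grip":0,"delta_pos":[0,0,0],"rotation":[0,0,-0.388]},{"grip":0,"delta_pos":[0,0,0],"rotation":[0,0,-0.388]},{"grip":0,"delta_pos":[0,0,0],"rotation":[0,0,-0.388]}]'
python3 st.py
```

```text
clock: 0.6
tool_pos: [0.1858, -0.6487, 0.3452]
orientation: [180.0, 0.0, -129.0]
force: [0.5, -0.1, -0.3]
opening: 0.0878
gripper_force: 0.0
clock: 1.1
tool_pos: [0.1857, -0.6487, 0.3446]
orientation: [180.0, 0.1, -94.3]
force: [0.9, 0.1, -1.1]
opening: 0.0877
gripper_force: 0.0
t 1.1 rail [-0.2732 -0.6636] z 0.3446 rpy [ 1.7996e+02  7.0000e-02 -9.4250e+01] F [ 0.9  0.1 -1.1] open 0.0877 g 0.0 j [-58.  18.  10.  -0. -82.  53.]
```

```bash
python3 -m creep '[{"grip":0,"delta_pos":[-1,-0.47,0],"rotation":[0,0,0]},{"grip":0,"delta_pos":[-1,-0.47,0],"rotation":[0,0,0]},{"grip":0,"delta_pos":[-1,-0.47,0],"rotation":[0,0,0]}]' >/dev/null
python3 -m creep '[{"grip":0,"delta_pos":[-1,-0.47,0],"rotation":[0,0,0]},{"grip":0,"delta_pos":[-1,-0.47,0],"rotation":[0,0,0]},{"grip":0,"delta_pos":[-1,-0.47,0],"rotation":[0,0,0]}]' >/dev/null
python3 -m creep '[{"grip":0,"delta_pos":[-1,-0.47,0],"rotation":[0,0,0]},{"grip":0,"delta_pos":[-1,-0.47,0],"rotation":[0,0,0]},{"grip":0,"delta_pos":[-1,-0.47,0],"rotation":[0,0,0]}]' >/dev/null
python3 st.py
python3 -m creep '[{"grip":0,"delta_pos":[-1,-0.47,0],"rotation":[0,0,0]},{"grip":0,"delta_pos":[-1,-0.47,0],"rotation":[0,0,0]},{"grip":0,"delta_pos":[-1,-0.47,0],"rotation":[0,0,0]}]' >/dev/null
python3 -m creep '[{"grip":0,"delta_pos":[-1,-0.47,0],"rotation":[0,0,0]},{"grip":0,"delta_pos":[-1,-0.47,0],"rotation":[0,0,0]},{"grip":0,"delta_pos":[-1,-0.47,0],"rotation":[0,0,0]}]' >/dev/null
python3 -m creep '[{"grip":0,"delta_pos":[-1,-0.47,0],"rotation":[0,0,0]},{"grip":0,"delta_pos":[-1,-0.47,0],"rotation":[0,0,0]},{"grip":0,"delta_pos":[-1,-0.47,0],"rotation":[0,0,0]},{"grip":0,"delta_pos":[-1,-0.47,0],"rotation":[0,0,0]}]'
python3 st.py
```

```text
t 2.0 rail [-0.1306 -0.3611] z 0.3455 rpy [-1.7995e+02  2.0000e-02 -9.4350e+01] F [ 0.  -0.3  0. ] open 0.0879 g 0.0 j [-23.   1. -11.  -0. -78.  19.]
clock: 3.0
tool_pos: [0.5115, -0.0705, 0.3446]
orientation: [179.9, -0.0, -94.2]
force: [-1.0, 0.5, -0.9]
opening: 0.0877
gripper_force: 0.0
t 3.0 rail [ 0.0101 -0.0633] z 0.3446 rpy [ 1.7992e+02 -4.0000e-02 -9.4240e+01] F [-1.   0.5 -0.9] open 0.0877 g 0.0 j [ 14.   3.  -9.   0. -78. -18.]
```

```bash
python3 -m creep '[{"grip":0,"delta_pos":[-0.29,-0.13,0],"rotation":[0,0,0]},{"grip":0,"delta_pos":[-0.29,-0.13,0.3],"rotation":[0,0,0]},{"grip":0,"delta_pos":[-0.29,-0.13,0.7],"rotation":[0,0,0]},{"grip":0,"delta_pos":[-0.29,-0.13,1],"rotation":[0,0,0]},{"grip":0,"delta_pos":[-0.29,-0.13,1],"rotation":[0,0,0]}]' >/dev/null
python3 st.py
python3 -m creep '[{"grip":1,"delta_pos":[0,0,0.02],"rotation":[0,0,0]},{"grip":1,"delta_pos":[0,0,0.02],"rotation":[0,0,0]},{"grip":1,"delta_pos":[0,0,0.02],"rotation":[0,0,0]},{"grip":1,"delta_pos":[0,0,0.02],"rotation":[0,0,0]},{"grip":1,"delta_pos":[0,0,0.02],"rotation":[0,0,0]}]' >/dev/null
python3 -m creep '[{"grip":1,"delta_pos":[0,0,0],"rotation":[0,0,0]},{"grip":1,"delta_pos":[0,0,0],"rotation":[0,0,0]},{"grip":1,"delta_pos":[0,0,0],"rotation":[0,0,0]},{"grip":1,"delta_pos":[0,0,0],"rotation":[0,0,0]},{"grip":1,"delta_pos":[0,0,0],"rotation":[0,0,0]}]' >/dev/null
python3 st.py
```

```text
t 3.5 rail [ 0.0198 -0.037 ] z 0.2415 rpy [ 1.7958e+02 -1.0000e-01 -9.4400e+01] F [-0.9 -0.6  0.6] open 0.088 g 0.0 j [ 16.   7. -18.  -0. -66. -21.]
t 4.5 rail [ 0.0225 -0.035 ] z 0.2433 rpy [180.    -0.   -94.18] F [-0.7 -0.8 -0.6] open 0.0129 g 30.0 j [ 17.   7. -18.   0. -65. -21.]
```

```bash
python3 -m creep '[{"grip":1,"delta_pos":[0,0.2,0],"rotation":[0,0,0]},{"grip":1,"delta_pos":[0,0.4,0],"rotation":[0,0,0]},{"grip":1,"delta_pos":[0,0.6,0],"rotation":[0,0,0]},{"grip":1,"delta_pos":[0,0.8,0],"rotation":[0,0,0]},{"grip":1,"delta_pos":[0,0.855,0],"rotation":[0,0,0]}]' >/dev/null
python3 -m creep '[{"grip":1,"delta_pos":[0,0,0],"rotation":[0,0,0]},{"grip":1,"delta_pos":[0,0,0],"rotation":[0,0,0]},{"grip":1,"delta_pos":[0,0,0],"rotation":[0,0,0]}]' 
python3 st.py
```

```text
clock: 5.3
tool_pos: [0.4422, -0.0368, 0.2434]
orientation: [-179.8, 0.0, -94.2]
force: [8.3, -2.2, -6.5]
opening: 0.0135
gripper_force: 30.0
t 5.3 rail [-0.0615 -0.0347] z 0.2434 rpy [-1.7984e+02  1.0000e-02 -9.4170e+01] F [ 8.3 -2.2 -6.5] open 0.0135 g 30.0 j [ 21.  -2. -27.   0. -65. -25.]
```

The bolt is fully back, with 8 N against its end stop. Now I release, rise, and re-measure the carriers.

```bash
python3 -m creep '[{"grip":0,"delta_pos":[0,0,0],"rotation":[0,0,0]},{"grip":0,"delta_pos":[0,0,0],"rotation":[0,0,0]},{"grip":0,"delta_pos":[0,0,0],"rotation":[0,0,0]},{"grip":0,"delta_pos":[0,0,-0.2],"rotation":[0,0,0]},{"grip":0,"delta_pos":[0,0,-0.6],"rotation":[0,0,0]}]' >/dev/null
python3 -m creep '[{"grip":0,"delta_pos":[0.5,0,-0.2],"rotation":[0,0,0]},{"grip":0,"delta_pos":[1,0,-0.2],"rotation":[0,0,0]},{"grip":0,"delta_pos":[1,0,-0.2],"rotation":[0,0,0]},{"grip":0,"delta_pos":[1,0,-0.2],"rotation":[0,0,0]}]' >/dev/null
python3 st.py
python3 - <<'E'
from h import *
t=snap('top','top1');s=snap('scene')
a=t['color'][150:330,190:470,::-1];b=s['color'][140:380,200:460,::-1]
cv2.imwrite('pics/v1.png',np.hstack([cv2.resize(a,(420,270),interpolation=3),cv2.resize(b,(292,270),interpolation=3)]))
E
```

```text
t 6.2 rail [-0.0635 -0.1361] z 0.3233 rpy [ 1.7998e+02  1.0000e-02 -9.4380e+01] F [-0.1  1.3 -0.3] open 0.0795 g 0.0 j [  7.  -4. -18.  -0. -75. -12.]
```

View pics/v1.png

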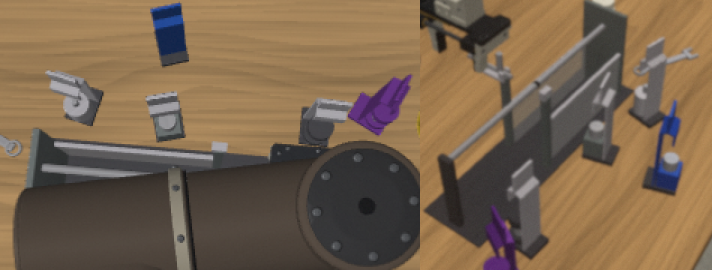

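The bolt is withdrawn in the picture and all three carriers are where they were. Next, carrier_2.

```bash
python3 -m creep '[{"grip":0,"delta_pos":[0.37,-0.5,0],"rotation":[0,0,0]},{"grip":0,"delta_pos":[0.37,-1,0],"rotation":[0,0,0]},{"grip":0,"delta_pos":[0.37,-1,0],"rotation":[0,0,0]},{"grip":0,"delta_pos":[0.37,-1,0],"rotation":[0,0,0]}]' >/dev/null
python3 -m creep '[{"grip":0,"delta_pos":[0.37,-0.5,0],"rotation":[0,0,0]},{"grip":0,"delta_pos":[0.37,-1,0],"rotation":[0,0,0]},{"grip":0,"delta_pos":[0.37,-1,0.3],"rotation":[0,0,0]},{"grip":0,"delta_pos":[0.37,-1,0.3],"rotation":[0,0,0]},{"grip":0,"delta_pos":[0.37,-1,0.3],"rotation":[0,0,0]}]' >/dev/null
python3 st.py
python3 - <<'E'
from h import *
t=snap('top');s=snap('scene')
a=t['color'][150:330,290:490,::-1];b=s['color'][180:400,200:400,::-1]
cv2.imwrite('pics/v2.png',np.hstack([cv2.resize(a,(400,360),interpolation=3),cv2.resize(b,(327,360),interpolation=3)]))
E
```

```text
t 7.2 rail [ 0.1359 -0.208 ] z 0.2932 rpy [ 1.7989e+02 -1.0000e-02 -9.4110e+01] F [-0.4  0.3  1.6] open 0.0877 g 0.0 j [ -3.  18.   4.   0. -75.  -1.]
```

View pics/v2.png

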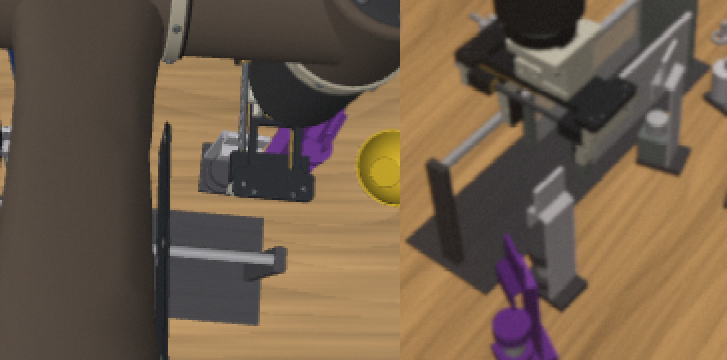

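The gripper stands over carrier_2's tab, with the purple look-alike beside it and clear of the fingers. I descend and grip.

```bash
python3 -m creep '[{"grip":0,"delta_pos":[0.03,0,0.4],"rotation":[0,0,0]},{"grip":0,"delta_pos":[0.03,0,0.7],"rotation":[0,0,0]},{"grip":0,"delta_pos":[0.03,0,0.98],"rotation":[0,0,0]},{"grip":0,"delta_pos":[0.03,0,0.98],"rotation":[0,0,0]}]' 
python3 -m creep '[{"grip":1,"delta_pos":[0,0,0],"rotation":[0,0,0]},{"grip":1,"delta_pos":[0,0,0],"rotation":[0,0,0]},{"grip":1,"delta_pos":[0,0,0],"rotation":[0,0,0]},{"grip":1,"delta_pos":[0,0,0],"rotation":[0,0,0]},{"grip":1,"delta_pos":[0,0,0],"rotation":[0,0,0]}]' >/dev/null
python3 -m creep '[{"grip":1,"delta_pos":[0,0,0],"rotation":[0,0,0]},{"grip":1,"delta_pos":[0,0,0],"rotation":[0,0,0]},{"grip":1,"delta_pos":[0,0,0],"rotation":[0,0,0]},{"grip":1,"delta_pos":[0,0,0],"rotation":[0,0,0]},{"grip":1,"delta_pos":[0,0,0],"rotation":[0,0,0]}]' >/dev/null
python3 st.py
python3 -m creep '[{"grip":1,"delta_pos":[0,0,-0.2],"rotation":[0,0,0]},{"grip":1,"delta_pos":[0,0,-0.4],"rotation":[0,0,0]},{"grip":1,"delta_pos":[0,0,-0.64],"rotation":[0,0,0]},{"grip":1,"delta_pos":[0,0,-0.64],"rotation":[0,0,0]},{"grip":1,"delta_pos":[0,0,-0.64],"rotation":[0,0,0]}]' 
python3 st.py
```

```text
clock: 7.7
tool_pos: [0.6249, -0.2271, 0.1935]
orientation: [179.8, 0.1, -94.2]
force: [-0.4, -1.2, -0.6]
opening: 0.0876
gripper_force: 0.0
t 8.7 rail [ 0.1368 -0.2121] z 0.1953 rpy [179.99   0.   -94.19] F [ 0.7  1.2 -0.1] open 0.0133 g 0.0 j [ -3.  22.  -4.  -0. -64.  -1.]
clock: 9.2
tool_pos: [0.6267, -0.2276, 0.258]
orientation: [179.9, 0.1, -94.2]
force: [0.2, 0.2, -6.8]
opening: 0.0059
gripper_force: 30.0
t 9.2 rail [ 0.1363 -0.2117] z 0.258 rpy [ 1.7994e+02  6.0000e-02 -9.4210e+01] F [ 0.2  0.2 -6.8] open 0.0059 g 30.0 j [ -3.  19.   1.  -0. -71.  -1.]
```

The fingers finished closing only as the lift began, so the grip may be low on the tab. I'll check the carried height.

```bash
python3 - <<'E'
from h import *
from st import *
t=snap('top');s=snap('scene')
b=s['color'][180:380,220:380,::-1].copy()
cv2.imwrite('pics/v3.png',cv2.resize(b,(480,600),interpolation=3))
o=ctrl.get_obs();p=o['tool_pos']
for dz in(0,.02):
  for z in (.02,.0): print(dz,proj(s,p+np.array([0,0,z-dz])))
  for X in [(.035,-.027),(.035,.027),(-.035,-.027)]:
    w=np.r_[O+0,0]; q=p[:2]+X[0]*RX+X[1]*RY; print('foot',X,(proj(s,[q[0],q[1],p[2]-.195-dz])-[220,180])*3)
E
```

```text
0 [[288.96931582 265.99038845]]
0 [[289.41951634 273.2919013 ]]
foot (0.035, -0.027) [[235.04545925 518.38142622]]
foot (0.035, 0.027) [[282.48804149 467.09783683]]
foot (-0.035, -0.027) [[157.00906079 469.38723126]]
0.02 [[289.41951634 273.2919013 ]]
0.02 [[289.85813726 280.41504004]]
foot (0.035, -0.027) [[235.93946097 535.33604407]]
foot (0.035, 0.027) [[282.84862183 484.17478491]]
foot (-0.035, -0.027) [[158.72993111 486.46130871]]
```

View pics/v3.png

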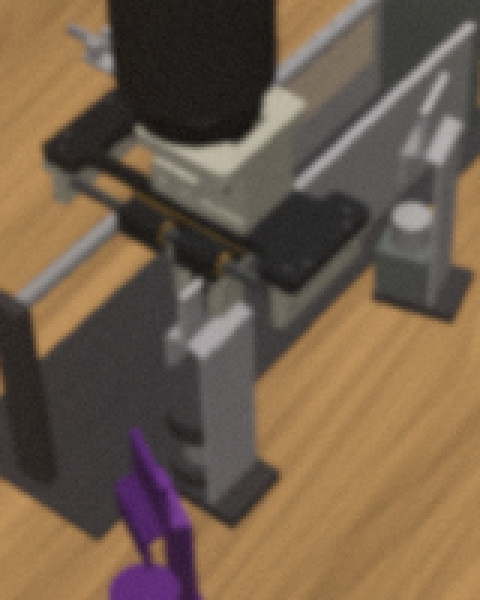

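The foot corner at (233,525) in the crop puts the carrier about 9 mm lower in the grip than planned. I raise by 10 mm and take it over the rail.

```bash
python3 -m creep '[{"grip":1,"delta_pos":[0,0,-0.1],"rotation":[0,0,0]},{"grip":1,"delta_pos":[-0.3,0,-0.1],"rotation":[0,0,0]},{"grip":1,"delta_pos":[-0.66,0,-0.1],"rotation":[0,0,0]},{"grip":1,"delta_pos":[-0.66,0.2,-0.1],"rotation":[0,0,0]},{"grip":1,"delta_pos":[-0.66,0.4,-0.1],"rotation":[0,0,0]}]' >/dev/null
python3 -m creep '[{"grip":1,"delta_pos":[0,0.2,0],"rotation":[0,0,0]},{"grip":1,"delta_pos":[0,0.4,0],"rotation":[0,0,0]},{"grip":1,"delta_pos":[0,0.6,0],"rotation":[0,0,0]},{"grip":1,"delta_pos":[0,0.8,0],"rotation":[0,0,0]},{"grip":1,"delta_pos":[0,0.96,0],"rotation":[0,0,0]}]' >/dev/null
python3 -m creep '[{"grip":1,"delta_pos":[0,0,0],"rotation":[0,0,0]},{"grip":1,"delta_pos":[0,0,0],"rotation":[0,0,0]},{"grip":1,"delta_pos":[0,0,0],"rotation":[0,0,0]}]' >/dev/null
python3 st.py
python3 - <<'E'
from h import *
t=snap('top');s=snap('scene')
b=s['color'][180:380,200:360,::-1].copy();a=t['color'][200:330,300:450,::-1]
cv2.imwrite('pics/v4.png',np.hstack([cv2.resize(b,(400,500),interpolation=3),cv2.resize(a,(400,500),interpolation=3)]))
E
```

```text
t 10.6 rail [ 0.0014 -0.146 ] z 0.2696 rpy [-179.98   -0.    -94.18] F [ 1.   0.6 -5.2] open 0.0058 g 30.0 j [  5.   5. -17.   0. -69.  -9.]
```

View pics/v4.png

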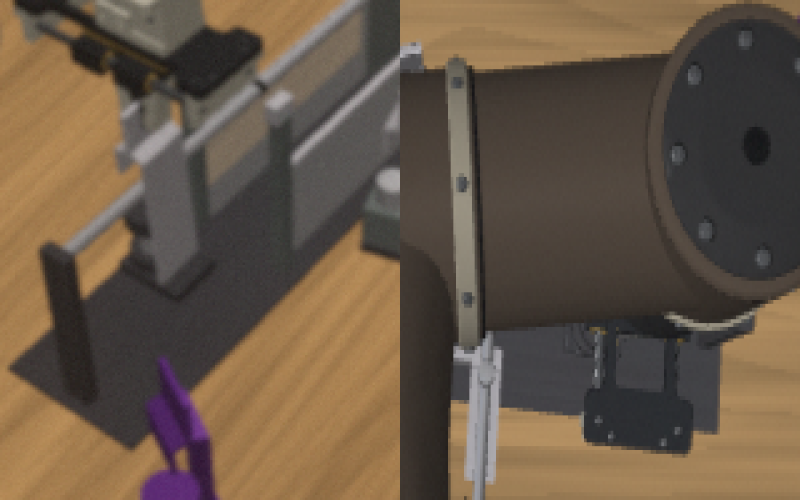

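The picture shows carrier_2's hook over the rail, with the rail passing between lip and strap. I lower it while watching the force.

```bash
python3 -m creep '[{"grip":1,"delta_pos":[0,0.01,0.1],"rotation":[0,0,0]},{"grip":1,"delta_pos":[0,0.01,0.2],"rotation":[0,0,0]},{"grip":1,"delta_pos":[0,0.01,0.3],"rotation":[0,0,0]},{"grip":1,"delta_pos":[0,0.01,0.4],"rotation":[0,0,0]},{"grip":1,"delta_pos":[0,0.01,0.4],"rotation":[0,0,0]}]'
python3 -m creep '[{"grip":1,"delta_pos":[0,0,0.03],"rotation":[0,0,0]},{"grip":1,"delta_pos":[0,0,0.03],"rotation":[0,0,0]},{"grip":1,"delta_pos":[0,0,0.03],"rotation":[0,0,0]}]'
python3 -m creep '[{"grip":1,"delta_pos":[0,0,0.03],"rotation":[0,0,0]},{"grip":1,"delta_pos":[0,0,0.03],"rotation":[0,0,0]},{"grip":1,"delta_pos":[0,0,0.03],"rotation":[0,0,0]}]'
```

```text
clock: 11.2
tool_pos: [0.4951, -0.1522, 0.2281]
orientation: [179.9, -0.0, -94.2]
force: [0.5, 1.8, -5.0]
opening: 0.0056
gripper_force: 30.0
clock: 11.5
tool_pos: [0.4959, -0.1525, 0.227]
orientation: [-179.9, -0.0, -94.2]
force: [0.8, -1.1, -1.4]
opening: 0.0056
gripper_force: 30.0
clock: 11.8
tool_pos: [0.4964, -0.1521, 0.226]
orientation: [-179.8, -0.0, -94.1]
force: [-4.4, 4.0, 13.8]
opening: 0.0056
gripper_force: 30.0
```

Contact is at TCP z ≈ 0.2265. I ease up 3 mm and slide.

```bash
python3 -m creep '[{"grip":1,"delta_pos":[0,0,-0.035],"rotation":[0,0,0]},{"grip":1,"delta_pos":[-0.2,0,-0.035],"rotation":[0,0,0]},{"grip":1,"delta_pos":[-0.4,0,-0.035],"rotation":[0,0,0]},{"grip":1,"delta_pos":[-0.6,0,-0.035],"rotation":[0,0,0]},{"grip":1,"delta_pos":[-0.8,0,-0.035],"rotation":[0,0,0]}]'
python3 st.py
python3 -m creep '[{"grip":1,"delta_pos":[-0.2,0,0],"rotation":[0,0,0]},{"grip":1,"delta_pos":[-0.4,0,0],"rotation":[0,0,0]},{"grip":1,"delta_pos":[-0.6,0,0],"rotation":[0,0,0]},{"grip":1,"delta_pos":[-0.8,0,0],"rotation":[0,0,0]},{"grip":1,"delta_pos":[-1,0,0],"rotation":[0,0,0]}]'
python3 -m creep '[{"grip":1,"delta_pos":[-0.2,0,0],"rotation":[0,0,0]},{"grip":1,"delta_pos":[-0.4,0,0],"rotation":[0,0,0]},{"grip":1,"delta_pos":[-0.6,0,0],"rotation":[0,0,0]},{"grip":1,"delta_pos":[-0.8,0,0],"rotation":[0,0,0]},{"grip":1,"delta_pos":[-1,0,0],"rotation":[0,0,0]}]'
python3 st.py
```

```text
clock: 12.3
tool_pos: [0.501, -0.0719, 0.2267]
orientation: [180.0, -0.0, -94.2]
force: [0.9, -1.4, -3.6]
opening: 0.006
gripper_force: 30.0
t 12.3 rail [-0.0002 -0.0655] z 0.2267 rpy [ 1.7998e+02 -1.0000e-02 -9.4210e+01] F [ 0.9 -1.4 -3.6] open 0.006 g 30.0 j [ 14.   5. -22.   0. -63. -18.]
clock: 12.8
tool_pos: [0.5083, 0.0279, 0.2267]
orientation: [180.0, -0.0, -94.2]
force: [1.6, -1.9, -3.4]
opening: 0.0061
gripper_force: 30.0
clock: 13.3
tool_pos: [0.5157, 0.1274, 0.2268]
orientation: [180.0, -0.0, -94.2]
force: [0.7, -2.4, -2.1]
opening: 0.0056
gripper_force: 30.0
t 13.3 rail [0.     0.1344] z 0.2268 rpy [ 1.7999e+02 -4.0000e-02 -9.4200e+01] F [ 0.7 -2.4 -2.1] open 0.0056 g 30.0 j [ 35.   8. -19.   0. -63. -39.]
```

```bash
python3 -m creep '[{"grip":1,"delta_pos":[-0.2,0,0],"rotation":[0,0,0]},{"grip":1,"delta_pos":[-0.4,0,0],"rotation":[0,0,0]},{"grip":1,"delta_pos":[-0.55,0,0],"rotation":[0,0,0]},{"grip":1,"delta_pos":[-0.72,0,0],"rotation":[0,0,0]},{"grip":1,"delta_pos":[-0.72,0,0],"rotation":[0,0,0]}]'
python3 -m creep '[{"grip":0,"delta_pos":[0,0,0.005],"rotation":[0,0,0]},{"grip":0,"delta_pos":[0,0,0.005],"rotation":[0,0,0]},{"grip":0,"delta_pos":[0,0,0],"rotation":[0,0,0]},{"grip":0,"delta_pos":[0,0,0],"rotation":[0,0,0]},{"grip":0,"delta_pos":[0,0,0],"rotation":[0,0,0]}]'
python3 -m creep '[{"grip":0,"delta_pos":[0,0,-0.3],"rotation":[0,0,0]},{"grip":0,"delta_pos":[0,0,-0.7],"rotation":[0,0,0]},{"grip":0,"delta_pos":[0,0,-1],"rotation":[0,0,0]},{"grip":0,"delta_pos":[0.5,0,-1],"rotation":[0,0,0]},{"grip":0,"delta_pos":[1,-0.3,-1],"rotation":[0,0,0]}]' >/dev/null
python3 st.py
python3 - <<'E'
from h import *
t=snap('top');s=snap('scene')
np.save('top1.npy',t,allow_pickle=True);np.save('scene1.npy',s,allow_pickle=True)
b=s['color'][140:340,270:470,::-1].copy();a=t['color'][170:320,190:340,::-1]
cv2.imwrite('pics/v5.png',np.hstack([cv2.resize(b,(400,400),interpolation=3),cv2.resize(a,(400,400),interpolation=3)]))
E
```

```text
clock: 13.8
tool_pos: [0.5214, 0.2013, 0.2266]
orientation: [-180.0, 0.1, -94.1]
force: [1.5, 0.9, -2.9]
opening: 0.0055
gripper_force: 30.0
clock: 14.3
tool_pos: [0.5211, 0.1986, 0.2271]
orientation: [-180.0, 0.0, -94.2]
force: [0.2, -0.2, 0.3]
opening: 0.0404
gripper_force: 0.0
t 14.8 rail [0.0247 0.1127] z 0.329 rpy [-1.7985e+02  1.3000e-01 -9.4010e+01] F [ 1.9 -0.   0.2] open 0.0806 g 0.0 j [ 31.   6.  -8.  -0. -76. -35.]
```

View pics/v5.png

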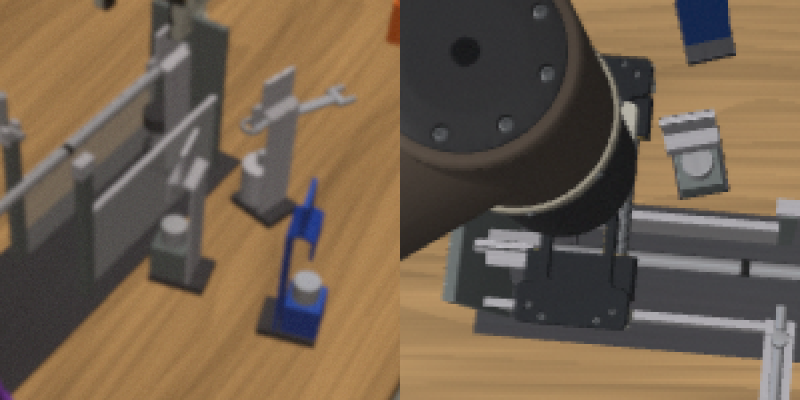

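Carrier_2 hangs next to the stop (crop (502,247)), and carriers 4 and 1 are unmoved. I go to carrier_4, turned about 11°.

```bash
python3 -m creep '[{"grip":0,"delta_pos":[0.4,-0.5,0],"rotation":[0,0,0]},{"grip":0,"delta_pos":[0.4,-0.93,0],"rotation":[0,0,-0.124]},{"grip":0,"delta_pos":[0.4,-0.93,0.4],"rotation":[0,0,-0.124]},{"grip":0,"delta_pos":[0.4,-0.93,0.4],"rotation":[0,0,-0.124]},{"grip":0,"delta_pos":[0.4,-0.93,0.4],"rotation":[0,0,-0.124]}]'
python3 st.py
```

```text
clock: 15.4
tool_pos: [0.6291, 0.0574, 0.2864]
orientation: [179.8, -0.1, -83.1]
force: [0.1, 0.7, 1.2]
opening: 0.0877
gripper_force: 0.0
t 15.4 rail [0.1181 0.0727] z 0.2864 rpy [ 1.7985e+02 -7.0000e-02 -8.3130e+01] F [0.1 0.7 1.2] open 0.0877 g 0.0 j [ 23.  15.  -1.   0. -73. -16.]
```

```bash
python3 -m creep '[{"grip":0,"delta_pos":[0.13,-0.04,0],"rotation":[0,0,0]},{"grip":0,"delta_pos":[0.13,-0.04,0.4],"rotation":[0,0,0]},{"grip":0,"delta_pos":[0.13,-0.04,0.7],"rotation":[0,0,0]},{"grip":0,"delta_pos":[0.13,-0.04,0.92],"rotation":[0,0,0]},{"grip":0,"delta_pos":[0.13,-0.04,0.92],"rotation":[0,0,0]}]' 
python3 -m creep '[{"grip":1,"delta_pos":[0,0,0],"rotation":[0,0,0]},{"grip":1,"delta_pos":[0,0,0],"rotation":[0,0,0]},{"grip":1,"delta_pos":[0,0,0],"rotation":[0,0,0]},{"grip":1,"delta_pos":[0,0,0],"rotation":[0,0,0]},{"grip":1,"delta_pos":[0,0,0],"rotation":[0,0,0]}]' >/dev/null
python3 -m creep '[{"grip":1,"delta_pos":[0,0,0],"rotation":[0,0,0]},{"grip":1,"delta_pos":[0,0,0],"rotation":[0,0,0]},{"grip":1,"delta_pos":[0,0,0],"rotation":[0,0,0]},{"grip":1,"delta_pos":[0,0,0],"rotation":[0,0,0]},{"grip":1,"delta_pos":[0,0,0],"rotation":[0,0,0]}]' >/dev/null
python3 -m creep '[{"grip":1,"delta_pos":[0,0,0],"rotation":[0,0,0]},{"grip":1,"delta_pos":[0,0,0],"rotation":[0,0,0]},{"grip":1,"delta_pos":[0,0,0],"rotation":[0,0,0]},{"grip":1,"delta_pos":[0,0,0],"rotation":[0,0,0]},{"grip":1,"delta_pos":[0,0,0],"rotation":[0,0,0]}]'
python3 st.py
python3 -m creep '[{"grip":1,"delta_pos":[0,0,-0.2],"rotation":[0,0,0]},{"grip":1,"delta_pos":[0,0,-0.4],"rotation":[0,0,0]},{"grip":1,"delta_pos":[0,0,-0.64],"rotation":[0,0,0]},{"grip":1,"delta_pos":[0,0,-0.68],"rotation":[0,0,0]},{"grip":1,"delta_pos":[0,0,-0.68],"rotation":[0,0,0]}]' 
python3 st.py
```

```text
clock: 15.9
tool_pos: [0.6339, 0.0451, 0.1938]
orientation: [179.8, -0.0, -83.0]
force: [-0.7, 0.4, 0.3]
opening: 0.0876
gripper_force: 0.0
clock: 17.4
tool_pos: [0.6351, 0.0452, 0.1947]
orientation: [180.0, -0.0, -83.0]
force: [-0.5, -0.2, -0.1]
opening: 0.0058
gripper_force: 30.0
t 17.4 rail [0.125  0.0609] z 0.1947 rpy [ 1.7998e+02 -1.0000e-02 -8.3030e+01] F [-0.5 -0.2 -0.1] open 0.0058 g 30.0 j [ 22.  19.  -8.  -0. -63. -15.]
clock: 17.9
tool_pos: [0.6352, 0.0455, 0.2625]
orientation: [-180.0, 0.0, -83.0]
force: [-0.2, 0.5, -6.1]
opening: 0.0058
gripper_force: 30.0
t 17.9 rail [0.1251 0.0613] z 0.2625 rpy [-1.7998e+02  5.0000e-02 -8.3040e+01] F [-0.2  0.5 -6.1] open 0.0058 g 30.0 j [ 22.  16.  -3.  -0. -71. -15.]
```

```bash
python3 -m creep '[{"grip":1,"delta_pos":[0,0,0],"rotation":[0,0,0.05]},{"grip":1,"delta_pos":[0,0,0],"rotation":[0,0,0.1]},{"grip":1,"delta_pos":[0,0,0],"rotation":[0,0,0.124]},{"grip":1,"delta_pos":[0,0,0],"rotation":[0,0,0.124]}]' >/dev/null
python3 -m creep '[{"grip":1,"delta_pos":[0.3,0,0],"rotation":[0,0,0]},{"grip":1,"delta_pos":[0.6,0,0],"rotation":[0,0,0]},{"grip":1,"delta_pos":[0.8,0,0],"rotation":[0,0,0]},{"grip":1,"delta_pos":[1,0,0],"rotation":[0,0,0]}]' >/dev/null
python3 -m creep '[{"grip":1,"delta_pos":[0.3,0,0],"rotation":[0,0,0]},{"grip":1,"delta_pos":[0.6,0,0],"rotation":[0,0,0]},{"grip":1,"delta_pos":[0.8,0,0],"rotation":[0,0,0]},{"grip":1,"delta_pos":[1,0,0],"rotation":[0,0,0]},{"grip":1,"delta_pos":[1,0,0],"rotation":[0,0,0]}]'
python3 st.py
```

```text
clock: 19.2
tool_pos: [0.6197, -0.1564, 0.2613]
orientation: [179.9, -0.0, -94.2]
force: [-0.4, 0.4, -5.7]
opening: 0.0057
gripper_force: 30.0
t 19.2 rail [ 0.1242 -0.1412] z 0.2613 rpy [ 1.7986e+02 -3.0000e-02 -9.4240e+01] F [-0.4  0.4 -5.7] open 0.0057 g 30.0 j [  3.  17.  -3.   0. -71.  -8.]
```

```bash
python3 -m creep '[{"grip":1,"delta_pos":[0,0.2,0],"rotation":[0,0,0]},{"grip":1,"delta_pos":[0,0.4,0],"rotation":[0,0,0]},{"grip":1,"delta_pos":[0,0.6,0],"rotation":[0,0,0]},{"grip":1,"delta_pos":[0,0.8,0],"rotation":[0,0,0]},{"grip":1,"delta_pos":[0,1,0],"rotation":[0,0,0]}]' >/dev/null
python3 -m creep '[{"grip":1,"delta_pos":[0,0.12,0],"rotation":[0,0,0]},{"grip":1,"delta_pos":[0,0.24,0],"rotation":[0,0,0]},{"grip":1,"delta_pos":[0,0.24,0],"rotation":[0,0,0]},{"grip":1,"delta_pos":[0,0.24,0],"rotation":[0,0,0]}]'
python3 st.py
python3 - <<'E'
from h import *
s=snap('scene')
b=s['color'][160:380,200:360,::-1].copy()
cv2.imwrite('pics/v6.png',cv2.resize(b,(400,550),interpolation=3))
E
```

```text
clock: 20.1
tool_pos: [0.4973, -0.145, 0.263]
orientation: [-180.0, 0.0, -94.2]
force: [-1.0, -0.6, -5.0]
opening: 0.0061
gripper_force: 30.0
t 20.1 rail [ 0.0013 -0.1387] z 0.263 rpy [-179.96    0.    -94.16] F [-1.  -0.6 -5. ] open 0.0061 g 30.0 j [  5.   5. -17.   0. -68. -10.]
```

View pics/v6.png

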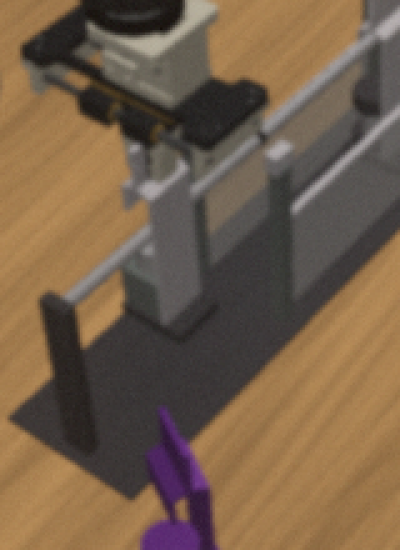

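Carrier_4 is hooked over the rail (strap at (180,240) in the crop). I lower it.

```bash
python3 -m creep '[{"grip":1,"delta_pos":[0,0.005,0.15],"rotation":[0,0,0]},{"grip":1,"delta_pos":[0,0.005,0.3],"rotation":[0,0,0]},{"grip":1,"delta_pos":[0,0.005,0.4],"rotation":[0,0,0]},{"grip":1,"delta_pos":[0,0.005,0.47],"rotation":[0,0,0]},{"grip":1,"delta_pos":[0,0.005,0.47],"rotation":[0,0,0]}]'
python3 -m creep '[{"grip":1,"delta_pos":[0,0,0.015],"rotation":[0,0,0]},{"grip":1,"delta_pos":[0,0,0.015],"rotation":[0,0,0]},{"grip":1,"delta_pos":[0,0,0.015],"rotation":[0,0,0]}]'
```

```text
clock: 20.65
tool_pos: [0.4963, -0.1451, 0.2149]
orientation: [179.9, -0.0, -94.2]
force: [-0.8, -0.2, -5.6]
opening: 0.006
gripper_force: 30.0
clock: 20.95
tool_pos: [0.4968, -0.1451, 0.2149]
orientation: [-179.9, 0.0, -94.2]
force: [-1.0, 0.3, -4.8]
opening: 0.0059
gripper_force: 30.0
```

```bash
python3 -m creep '[{"grip":1,"delta_pos":[-0.2,0,0],"rotation":[0,0,0]},{"grip":1,"delta_pos":[-0.4,0,0],"rotation":[0,0,0]},{"grip":1,"delta_pos":[-0.6,0,0],"rotation":[0,0,0]},{"grip":1,"delta_pos":[-0.8,0,0],"rotation":[0,0,0]},{"grip":1,"delta_pos":[-1,0,0],"rotation":[0,0,0]}]'
python3 -m creep '[{"grip":1,"delta_pos":[-0.2,0,0],"rotation":[0,0,0]},{"grip":1,"delta_pos":[-0.4,0,0],"rotation":[0,0,0]},{"grip":1,"delta_pos":[-0.6,0,0],"rotation":[0,0,0]},{"grip":1,"delta_pos":[-0.8,0,0],"rotation":[0,0,0]},{"grip":1,"delta_pos":[-1,0,0],"rotation":[0,0,0]}]'
python3 -m creep '[{"grip":1,"delta_pos":[-0.2,0,0],"rotation":[0,0,0]},{"grip":1,"delta_pos":[-0.4,0,0],"rotation":[0,0,0]},{"grip":1,"delta_pos":[-0.6,0,0],"rotation":[0,0,0]},{"grip":1,"delta_pos":[-0.79,0,0.01],"rotation":[0,0,0]},{"grip":1,"delta_pos":[-0.79,0,0.01],"rotation":[0,0,0]}]'
python3 st.py
python3 -m creep '[{"grip":0,"delta_pos":[0,0,0],"rotation":[0,0,0]},{"grip":0,"delta_pos":[0,0,0],"rotation":[0,0,0]},{"grip":0,"delta_pos":[0,0,0],"rotation":[0,0,0]},{"grip":0,"delta_pos":[0,0,0],"rotation":[0,0,0]},{"grip":0,"delta_pos":[0,0,0],"rotation":[0,0,0]}]'
python3 -m creep '[{"grip":0,"delta_pos":[0,0,-0.3],"rotation":[0,0,0]},{"grip":0,"delta_pos":[0,0,-0.7],"rotation":[0,0,0]},{"grip":0,"delta_pos":[0,0,-1],"rotation":[0,0,0]},{"grip":0,"delta_pos":[0.5,0,-1],"rotation":[0,0,0]},{"grip":0,"delta_pos":[1,0,-1],"rotation":[0,0,0]}]' >/dev/null
python3 st.py
python3 - <<'E'
from h import *
t=snap('top');s=snap('scene')
np.save('top2.npy',t,allow_pickle=True);np.save('scene2.npy',s,allow_pickle=True)
b=s['color'][130:330,270:470,::-1].copy();a=t['color'][170:320,190:340,::-1]
cv2.imwrite('pics/v7.png',np.hstack([cv2.resize(b,(400,400),interpolation=3),cv2.resize(a,(400,400),interpolation=3)]))
E
```

```text
clock: 21.45
tool_pos: [0.504, -0.0446, 0.2149]
orientation: [-179.9, 0.0, -94.2]
force: [0.0, -1.4, -5.4]
opening: 0.0063
gripper_force: 30.0
clock: 21.95
tool_pos: [0.5113, 0.0553, 0.2149]
orientation: [-179.9, 0.0, -94.2]
force: [1.1, 0.6, -5.4]
opening: 0.0055
gripper_force: 30.0
clock: 22.45
tool_pos: [0.5174, 0.1353, 0.2135]
orientation: [-180.0, 0.1, -94.1]
force: [0.1, -0.4, -4.4]
opening: 0.0056
gripper_force: 30.0
t 22.45 rail [0.0011 0.1424] z 0.2135 rpy [-1.7995e+02  5.0000e-02 -9.4090e+01] F [ 0.1 -0.4 -4.4] open 0.0056 g 30.0 j [ 36.   9. -20.  -0. -62. -40.]
clock: 22.95
tool_pos: [0.517, 0.1328, 0.2137]
orientation: [-180.0, 0.0, -94.2]
force: [-0.4, -0.1, -0.7]
opening: 0.04
gripper_force: 0.0
t 23.45 rail [0.0009 0.04  ] z 0.3145 rpy [-1.7988e+02  6.0000e-02 -9.4030e+01] F [ 1.5 -1.5 -0.5] open 0.0802 g 0.0 j [ 26.   3. -13.   0. -74. -30.]
```

View pics/v7.png

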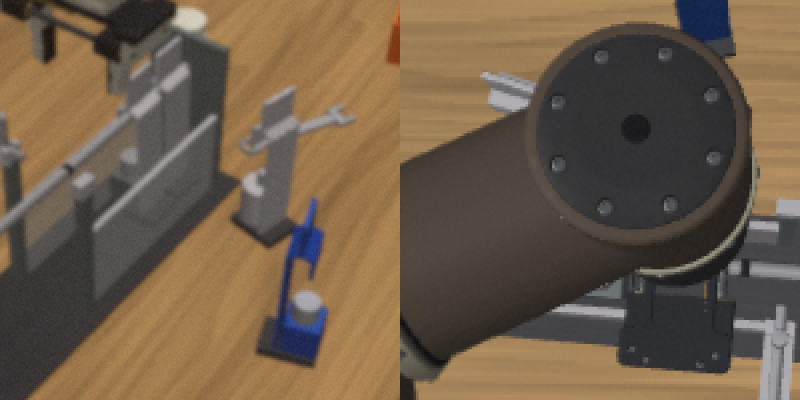

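Carriers 2 and 4 hang side by side, and carrier_1 is unmoved (scene (417,175) as before). Now to carrier_1.

```bash
python3 -m creep '[{"grip":0,"delta_pos":[-0.4,-0.3,0],"rotation":[0,0,0]},{"grip":0,"delta_pos":[-0.7,-0.6,0],"rotation":[0,0,0]},{"grip":0,"delta_pos":[-0.9,-0.8,0],"rotation":[0,0,0]},{"grip":0,"delta_pos":[-0.9,-0.8,0],"rotation":[0,0,0]}]' >/dev/null
python3 -m creep '[{"grip":0,"delta_pos":[-0.4,-0.3,0],"rotation":[0,0,0]},{"grip":0,"delta_pos":[-0.7,-0.6,0],"rotation":[0,0,0.09]},{"grip":0,"delta_pos":[-0.9,-0.6,0.2],"rotation":[0,0,0.098]},{"grip":0,"delta_pos":[-0.9,-0.6,0.2],"rotation":[0,0,0.098]},{"grip":0,"delta_pos":[-0.9,-0.6,0.2],"rotation":[0,0,0.098]}]' 
python3 st.py
python3 - <<'E'
from h import *
from m import *
print(plane(S,sp(525,95.5),.215))
s=snap('scene')
b=s['color'][130:280,320:470,::-1].copy()
cv2.imwrite('pics/v8.png',cv2.resize(b,(450,450),interpolation=3))
E
```

```text
clock: 24.45
tool_pos: [0.6619, 0.2026, 0.2926]
orientation: [179.9, -0.1, -102.9]
force: [-0.2, -0.2, -0.1]
opening: 0.088
gripper_force: 0.0
t 24.45 rail [0.1404 0.2199] z 0.2926 rpy [ 1.7993e+02 -9.0000e-02 -1.0295e+02] F [-0.2 -0.2 -0.1] open 0.088 g 0.0 j [ 33.  21.   7.   0. -77. -46.]
[0.66726843 0.20525989 0.215     ]
```

View pics/v8.png

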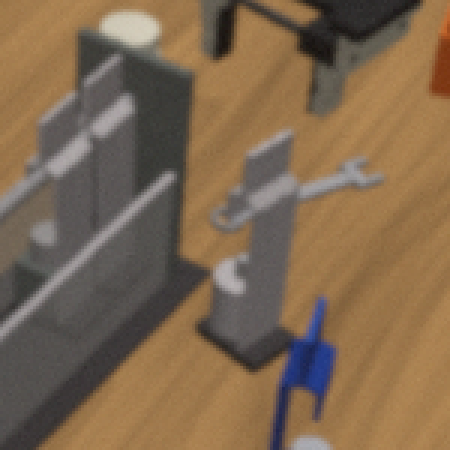

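The fingers straddle carrier_1's tab (tab top at about (270,145), mid-fingers at (270,70) above it). I descend and grip.

```bash
python3 -m creep '[{"grip":0,"delta_pos":[-0.02,-0.03,0.4],"rotation":[0,0,0]},{"grip":0,"delta_pos":[-0.02,-0.03,0.7],"rotation":[0,0,0]},{"grip":0,"delta_pos":[-0.02,-0.03,0.97],"rotation":[0,0,0]},{"grip":0,"delta_pos":[-0.02,-0.03,0.97],"rotation":[0,0,0]}]' 
python3 -m creep '[{"grip":1,"delta_pos":[0,0,0],"rotation":[0,0,0]},{"grip":1,"delta_pos":[0,0,0],"rotation":[0,0,0]},{"grip":1,"delta_pos":[0,0,0],"rotation":[0,0,0]},{"grip":1,"delta_pos":[0,0,0],"rotation":[0,0,0]},{"grip":1,"delta_pos":[0,0,0],"rotation":[0,0,0]}]' >/dev/null
python3 -m creep '[{"grip":1,"delta_pos":[0,0,0],"rotation":[0,0,0]},{"grip":1,"delta_pos":[0,0,0],"rotation":[0,0,0]},{"grip":1,"delta_pos":[0,0,0],"rotation":[0,0,0]},{"grip":1,"delta_pos":[0,0,0],"rotation":[0,0,0]},{"grip":1,"delta_pos":[0,0,0],"rotation":[0,0,0]}]' >/dev/null
python3 -m creep '[{"grip":1,"delta_pos":[0,0,0],"rotation":[0,0,0]},{"grip":1,"delta_pos":[0,0,0],"rotation":[0,0,0]},{"grip":1,"delta_pos":[0,0,0],"rotation":[0,0,0]},{"grip":1,"delta_pos":[0,0,0],"rotation":[0,0,0]},{"grip":1,"delta_pos":[0,0,0],"rotation":[0,0,0]}]'
python3 -m creep '[{"grip":1,"delta_pos":[0,0,-0.2],"rotation":[0,0,0]},{"grip":1,"delta_pos":[0,0,-0.4],"rotation":[0,0,0]},{"grip":1,"delta_pos":[0,0,-0.64],"rotation":[0,0,0]},{"grip":1,"delta_pos":[0,0,-0.68],"rotation":[0,0,0]},{"grip":1,"delta_pos":[0,0,-0.68],"rotation":[0,0,0]}]' 
python3 -m creep '[{"grip":1,"delta_pos":[0,0,0],"rotation":[0,0,-0.05]},{"grip":1,"delta_pos":[0,0,0],"rotation":[0,0,-0.097]},{"grip":1,"delta_pos":[0,0,0],"rotation":[0,0,-0.097]},{"grip":1,"delta_pos":[0,0,0],"rotation":[0,0,-0.097]}]'
python3 st.py
```

```text
clock: 24.9
tool_pos: [0.6637, 0.2023, 0.1937]
orientation: [179.8, -0.2, -103.1]
force: [-1.2, -0.3, 0.5]
opening: 0.0875
gripper_force: 0.0
clock: 26.4
tool_pos: [0.6657, 0.2042, 0.1964]
orientation: [-180.0, 0.0, -103.0]
force: [0.5, 2.2, -1.1]
opening: 0.0057
gripper_force: 30.0
clock: 26.9
tool_pos: [0.6655, 0.204, 0.264]
orientation: [180.0, 0.0, -103.0]
force: [-0.3, -0.0, -5.9]
opening: 0.006
gripper_force: 30.0
clock: 27.3
tool_pos: [0.6651, 0.2037, 0.2626]
orientation: [179.9, -0.1, -94.4]
force: [-0.0, 1.1, -5.5]
opening: 0.0058
gripper_force: 30.0
t 27.3 rail [0.1435 0.2213] z 0.2626 rpy [ 1.7987e+02 -7.0000e-02 -9.4410e+01] F [-0.   1.1 -5.5] open 0.0058 g 30.0 j [ 33.  22.   5.  -0. -73. -37.]
```

```bash
python3 -m creep '[{"grip":1,"delta_pos":[0.3,0,0],"rotation":[0,0,0]},{"grip":1,"delta_pos":[0.6,0,0],"rotation":[0,0,0]},{"grip":1,"delta_pos":[0.8,0,0],"rotation":[0,0,0]},{"grip":1,"delta_pos":[1,0,0],"rotation":[0,0,0]}]' >/dev/null
python3 -m creep '[{"grip":1,"delta_pos":[0.3,0,0],"rotation":[0,0,0]},{"grip":1,"delta_pos":[0.6,0,0],"rotation":[0,0,0]},{"grip":1,"delta_pos":[0.8,0,0],"rotation":[0,0,0]},{"grip":1,"delta_pos":[1,0,0],"rotation":[0,0,0]}]' >/dev/null
python3 -m creep '[{"grip":1,"delta_pos":[0.3,0,0],"rotation":[0,0,0]},{"grip":1,"delta_pos":[0.6,0,0],"rotation":[0,0,0]},{"grip":1,"delta_pos":[0.8,0,0],"rotation":[0,0,0]},{"grip":1,"delta_pos":[1,0,0],"rotation":[0,0,0]}]' >/dev/null
python3 -m creep '[{"grip":1,"delta_pos":[0.3,0.1,0],"rotation":[0,0,0]},{"grip":1,"delta_pos":[0.6,0.2,0],"rotation":[0,0,0]},{"grip":1,"delta_pos":[0.6,0.4,0],"rotation":[0,0,0]},{"grip":1,"delta_pos":[0.6,0.4,0],"rotation":[0,0,0]},{"grip":1,"delta_pos":[0.6,0.4,0],"rotation":[0,0,0]}]'
python3 st.py
```

```text
clock: 29.0
tool_pos: [0.599, -0.1523, 0.2648]
orientation: [-179.9, 0.0, -94.3]
force: [0.8, -0.8, -4.8]
opening: 0.0059
gripper_force: 30.0
t 29.0 rail [ 0.1033 -0.1386] z 0.2648 rpy [-1.7994e+02  2.0000e-02 -9.4300e+01] F [ 0.8 -0.8 -4.8] open 0.0059 g 30.0 j [  4.  15.  -5.  -0. -70.  -8.]
```

```bash
python3 -m creep '[{"grip":1,"delta_pos":[0,0.2,0],"rotation":[0,0,0]},{"grip":1,"delta_pos":[0,0.4,0],"rotation":[0,0,0]},{"grip":1,"delta_pos":[0,0.6,0],"rotation":[0,0,0]},{"grip":1,"delta_pos":[0,0.8,0],"rotation":[0,0,0]},{"grip":1,"delta_pos":[0,1,0],"rotation":[0,0,0]}]' >/dev/null
python3 -m creep '[{"grip":1,"delta_pos":[0,0.03,0],"rotation":[0,0,0.002]},{"grip":1,"delta_pos":[0,0.03,0],"rotation":[0,0,0]},{"grip":1,"delta_pos":[0,0.03,0],"rotation":[0,0,0]}]'
python3 st.py
python3 - <<'E'
from h import *
s=snap('scene')
b=s['color'][160:380,200:360,::-1].copy()
cv2.imwrite('pics/v9.png',cv2.resize(b,(400,550),interpolation=3))
E
```

```text
clock: 29.8
tool_pos: [0.4973, -0.1441, 0.2646]
orientation: [-179.9, -0.0, -94.2]
force: [0.7, -0.8, -5.3]
opening: 0.0058
gripper_force: 30.0
t 29.8 rail [ 0.0012 -0.1378] z 0.2646 rpy [-179.94   -0.    -94.23] F [ 0.7 -0.8 -5.3] open 0.0058 g 30.0 j [  6.   5. -17.   0. -68. -10.]
```

View pics/v9.png

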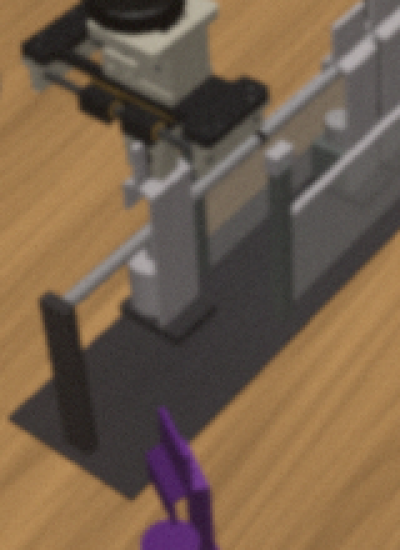

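Carrier_1 sits over the rail as the others did. I lower it, slide it through and release.

```bash
python3 -m creep '[{"grip":1,"delta_pos":[0,0.005,0.15],"rotation":[0,0,0]},{"grip":1,"delta_pos":[0,0.005,0.3],"rotation":[0,0,0]},{"grip":1,"delta_pos":[0,0.005,0.4],"rotation":[0,0,0]},{"grip":1,"delta_pos":[0,0.005,0.49],"rotation":[0,0,0]},{"grip":1,"delta_pos":[0,0.005,0.49],"rotation":[0,0,0]}]'
python3 -m creep '[{"grip":1,"delta_pos":[-0.2,0,0],"rotation":[0,0,0]},{"grip":1,"delta_pos":[-0.4,0,0],"rotation":[0,0,0]},{"grip":1,"delta_pos":[-0.6,0,0],"rotation":[0,0,0]},{"grip":1,"delta_pos":[-0.8,0,0],"rotation":[0,0,0]},{"grip":1,"delta_pos":[-1,0,0],"rotation":[0,0,0]}]'
python3 -m creep '[{"grip":1,"delta_pos":[-0.2,0,0],"rotation":[0,0,0]},{"grip":1,"delta_pos":[-0.4,0,0],"rotation":[0,0,0]},{"grip":1,"delta_pos":[-0.6,0,0],"rotation":[0,0,0]},{"grip":1,"delta_pos":[-0.8,0,0],"rotation":[0,0,0]},{"grip":1,"delta_pos":[-1,0,0],"rotation":[0,0,0]}]'
python3 -m creep '[{"grip":1,"delta_pos":[-0.14,0,0.01],"rotation":[0,0,0]},{"grip":1,"delta_pos":[-0.14,0,0.01],"rotation":[0,0,0]},{"grip":1,"delta_pos":[-0.14,0,0.01],"rotation":[0,0,0]}]'
python3 st.py
```

```text
clock: 30.35
tool_pos: [0.4963, -0.1445, 0.2149]
orientation: [180.0, -0.0, -94.3]
force: [-0.3, 0.6, -5.1]
opening: 0.0057
gripper_force: 30.0
clock: 30.85
tool_pos: [0.5035, -0.0437, 0.2157]
orientation: [-180.0, 0.0, -94.3]
force: [0.6, -0.1, -5.5]
opening: 0.006
gripper_force: 30.0
clock: 31.35
tool_pos: [0.5109, 0.0561, 0.2157]
orientation: [-180.0, 0.0, -94.3]
force: [0.3, 0.3, -4.3]
opening: 0.0061
gripper_force: 30.0
clock: 31.65
tool_pos: [0.5124, 0.0696, 0.2148]
orientation: [-179.9, 0.0, -94.2]
force: [0.8, 1.5, -3.6]
opening: 0.0058
gripper_force: 30.0
t 31.65 rail [0.0009 0.0764] z 0.2148 rpy [-1.7992e+02  4.0000e-02 -9.4230e+01] F [ 0.8  1.5 -3.6] open 0.0058 g 30.0 j [ 30.   7. -22.   0. -61. -34.]
```

```bash
python3 -m creep '[{"grip":0,"delta_pos":[0,0,0],"rotation":[0,0,0]},{"grip":0,"delta_pos":[0,0,0],"rotation":[0,0,0]},{"grip":0,"delta_pos":[0,0,0],"rotation":[0,0,0]},{"grip":0,"delta_pos":[0,0,0],"rotation":[0,0,0]},{"grip":0,"delta_pos":[0,0,0],"rotation":[0,0,0]}]'>/dev/null
python3 -m creep '[{"grip":0,"delta_pos":[0,0,-0.3],"rotation":[0,0,0]},{"grip":0,"delta_pos":[0,0,-0.7],"rotation":[0,0,0]},{"grip":0,"delta_pos":[0,0,-1],"rotation":[0,0,0]},{"grip":0,"delta_pos":[0.5,0.31,-1],"rotation":[0,0,0]},{"grip":0,"delta_pos":[1,0.62,-1],"rotation":[0,0,0]}]' >/dev/null
python3 -m creep '[{"grip":0,"delta_pos":[0.11,0,0],"rotation":[0,0,0]},{"grip":0,"delta_pos":[0.11,0,0],"rotation":[0,0,0]},{"grip":0,"delta_pos":[0.11,0,0],"rotation":[0,0,0]}]' >/dev/null
python3 st.py
python3 - <<'E'
from h import *
t=snap('top');s=snap('scene')
b=s['color'][150:330,260:440,::-1].copy();a=t['color'][180:330,190:370,::-1]
cv2.imwrite('pics/v10.png',np.hstack([cv2.resize(b,(400,400),interpolation=3),cv2.resize(a,(400,400),interpolation=3)]))
E
```

```text
t 32.95 rail [-0.0523 -0.0199] z 0.3145 rpy [-1.7997e+02  2.0000e-02 -9.4320e+01] F [0.1 0.2 0. ] open 0.0874 g 0.0 j [ 22.  -3. -19.  -0. -74. -27.]
```

View pics/v10.png

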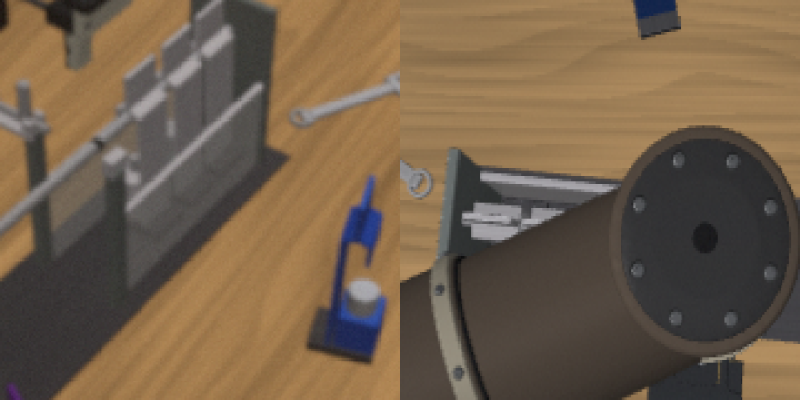

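All three tabs are past the black band (band at (98,142) in the crop, nearest tab at (125,85)). Now to the knob.

```bash
python3 -m creep '[{"grip":0,"delta_pos":[0.148,0.092,0],"rotation":[0,0,0]},{"grip":0,"delta_pos":[0.148,0.092,0],"rotation":[0,0,0]},{"grip":0,"delta_pos":[0.148,0.092,0.4],"rotation":[0,0,0]},{"grip":0,"delta_pos":[0.148,0.092,0.715],"rotation":[0,0,0]},{"grip":0,"delta_pos":[0.148,0.092,0.715],"rotation":[0,0,0]}]'>/dev/null
python3 st.py
python3 -m creep '[{"grip":1,"delta_pos":[0,0,0],"rotation":[0,0,0]},{"grip":1,"delta_pos":[0,0,0],"rotation":[0,0,0]},{"grip":1,"delta_pos":[0,0,0],"rotation":[0,0,0]},{"grip":1,"delta_pos":[0,0,0],"rotation":[0,0,0]},{"grip":1,"delta_pos":[0,0,0],"rotation":[0,0,0]}]'>/dev/null
python3 -m creep '[{"grip":1,"delta_pos":[0,0,0],"rotation":[0,0,0]},{"grip":1,"delta_pos":[0,0,0],"rotation":[0,0,0]},{"grip":1,"delta_pos":[0,0,0],"rotation":[0,0,0]},{"grip":1,"delta_pos":[0,0,0],"rotation":[0,0,0]},{"grip":1,"delta_pos":[0,0,0],"rotation":[0,0,0]}]'>/dev/null
python3 st.py
```

```text
t 33.55 rail [-0.0643 -0.0352] z 0.2392 rpy [ 1.7959e+02 -1.1000e-01 -9.4300e+01] F [-0.3 -0.3  0. ] open 0.0875 g 0.0 j [ 21.  -2. -27.  -0. -65. -25.]
t 34.55 rail [-0.0614 -0.0347] z 0.243 rpy [-179.94    0.    -94.27] F [ 6.6 -2.7 -6.5] open 0.0131 g 29.7 j [ 21.  -2. -27.   0. -65. -25.]
```

```bash
python3 -m creep '[{"grip":1,"delta_pos":[0,-0.2,0],"rotation":[0,0,0]},{"grip":1,"delta_pos":[0,-0.4,0],"rotation":[0,0,0]},{"grip":1,"delta_pos":[0,-0.6,0],"rotation":[0,0,0]},{"grip":1,"delta_pos":[0,-0.8,0],"rotation":[0,0,0]},{"grip":1,"delta_pos":[0,-0.92,0],"rotation":[0,0,0]}]'
python3 -m creep '[{"grip":1,"delta_pos":[0,0,0],"rotation":[0,0,0]},{"grip":1,"delta_pos":[0,0,0],"rotation":[0,0,0]},{"grip":1,"delta_pos":[0,0,0],"rotation":[0,0,0]}]' >/dev/null
python3 st.py
```

```text
clock: 35.05
tool_pos: [0.5328, -0.0439, 0.2423]
orientation: [179.8, -0.0, -94.3]
force: [-44.4, 13.7, 28.7]
opening: 0.0132
gripper_force: 30.1
t 35.35 rail [ 0.0288 -0.0352] z 0.2426 rpy [ 1.7985e+02 -2.0000e-02 -9.4280e+01] F [-5.   1.4  3.1] open 0.0135 g 30.0 j [ 16.   7. -17.  -0. -65. -21.]
```

The bolt is home, with 90 mm of travel and contact with its stop. I release and check.

```bash
python3 -m creep '[{"grip":0,"delta_pos":[0,0,0],"rotation":[0,0,0]},{"grip":0,"delta_pos":[0,0,0],"rotation":[0,0,0]},{"grip":0,"delta_pos":[0,0,0],"rotation":[0,0,0]},{"grip":0,"delta_pos":[0,0,0],"rotation":[0,0,0]},{"grip":0,"delta_pos":[0,0,0],"rotation":[0,0,0]}]'>/dev/null
python3 -m creep '[{"grip":0,"delta_pos":[0,0,-0.3],"rotation":[0,0,0]},{"grip":0,"delta_pos":[0,0,-0.7],"rotation":[0,0,0]},{"grip":0,"delta_pos":[0,0,-1],"rotation":[0,0,0]},{"grip":0,"delta_pos":[0.5,0.3,-1],"rotation":[0,0,0]},{"grip":0,"delta_pos":[1,0.6,-1],"rotation":[0,0,0]}]' >/dev/null
python3 -m creep '[{"grip":0,"delta_pos":[0.5,0.5,0],"rotation":[0,0,0]},{"grip":0,"delta_pos":[1,1,0],"rotation":[0,0,0]},{"grip":0,"delta_pos":[1,1,0],"rotation":[0,0,0]},{"grip":0,"delta_pos":[1,1,0],"rotation":[0,0,0]},{"grip":0,"delta_pos":[1,1,0],"rotation":[0,0,0]}]' >/dev/null
python3 st.py
python3 - <<'E'
from h import *
t=snap('top');s=snap('scene')
b=s['color'][150:330,240:420,::-1].copy();a=t['color'][180:330,190:370,::-1]
cv2.imwrite('pics/v11.png',np.hstack([cv2.resize(b,(400,400),interpolation=3),cv2.resize(a,(400,400),interpolation=3)]))
E
```

```text
t 36.85 rail [-0.1223 -0.221 ] z 0.3433 rpy [-179.91    0.    -94.39] F [ 0.4  0.4 -0.5] open 0.0876 g 0.0 j [ -4.  -7. -19.  -0. -78.  -0.]
```

View pics/v11.png

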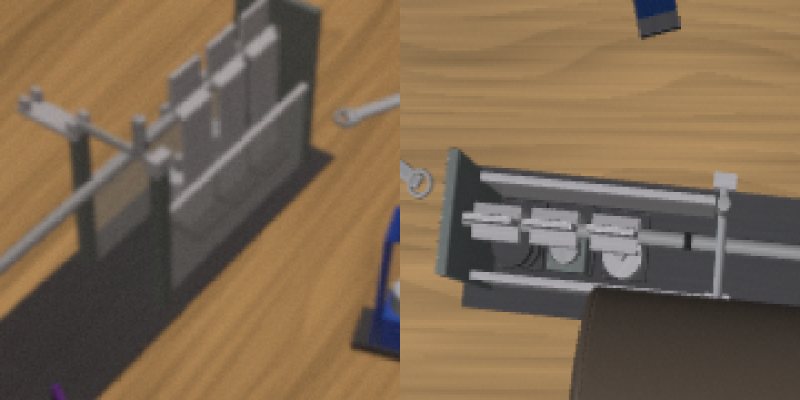

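The three carriers hang upright between the band (687,240) and the stop plate, with the knob at (724,200) in the shut position. I hand in the job.

```bash
python3 -c "
from plant import ctrl
print(ctrl.close_job())"
```

```text
the job is handed in; nothing more can be done
None
```

I handed the job in at about 37 s: the three carriers present (1, 2 and 4) hang on the rail past the black band, the bolt is shot home, and I did not touch the jar, bowl or spanner; the hand-in returned no verdict.

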